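# Roll the steel roller into its V-rest and up to the stop

### The arm

A 6-joint arm with a two-finger parallel gripper is mounted at the origin on the work surface. World frame = base frame: x ahead of the robot, y to its left, z up, the work surface at z = 0. Lengths are in mm, angles in rad, forces in N, time in s.
With the tool pointing down it reaches from about 300 to 775 mm from the base axis. Payload 14.6 kg.
Tool frame: the origin (TCP) lies between the finger pads; the fingertips stand 11 mm ahead of it and the grasp point (between the pads) lies 8 mm behind it; z points along the fingers, y is the direction in which the jaws open and shut (so a half turn about z gives the same grasp; the last joint's range is limited). The gripper opens to 94 mm and grips with 3 to 60 N. Pads are 16 mm wide; open, the fingers measure 119 mm over their backs; the gripper's body (75 mm by 177 mm) begins 78 mm behind the grasp point.
Start: joints at [-1.387, 0.3, 1.521, -0, 1.321, -0.067], TCP at [136.492, -532.784, 216.446] pointing down, gripper open.
Joint ranges: [-3.03, 3.03], [-0.79, 2.21], [0.23, 2.52], [-1.04, 4.18], [0, 3.07], [-2.55, 2.55]. Speed limits (rad/s): [2.22, 2.22, 2.57, 3.14, 3.14, 3.14].

### API

Orientations are given as [roll, pitch, yaw] about the fixed x, y, z axes, in that order (R = Rz(yaw) Ry(pitch) Rx(roll)).
In Python, from cell import * gives the robot as it stands.
- The arm moves only by the tool arm_command, never from a script. Its argument "deltas" is a list of rows, each an object with "xyz": the shift along the world's x, y, z in m, a list of three; "turn": the turn, a rotation vector about the world's x, y, z in rad, a list of three. A call has 1 to 12 rows; each row shifts and turns the commanded pose from where the row before left it; what a row does not reach is not made up. A row lasts 1/8 s, in which the tool goes at most 62.5 mm and 10.7 degrees, less where a joint would pass 70% of its speed; a pose out of reach is approached as far as the arm can. A call with a gripper value outside its range is refused whole. "gripper" is the closure, from 0 (fully open) to 1 (shut), set as the call begins (left out, the last holds). The fingers move at their own pace and stop on an object; "force" is the grip in N (left out, the last holds). Time passes only in rows, so rows that do not move let the fingers close. It gives the time, the measured TCP pose, the force and the opening at its end, in the units of the state.
- read_state(): the state, without advancing time (a new reading comes with each control period).
- camera(name): name is "scene" or "top"; returns a dict with "color" (400x640x3 uint8, red, green, blue), "fx", "fy", "cx", "cy" (pixels), "rvec" (rotation vector, rad) and "tvec" (3), from world to camera coordinates, as OpenCV has them. Camera axes: x right, y down, z forward; pixel columns grow to the right and rows downward; lengths in mm; the calibration is good to about 2 mm. A picture is of the moment at which its call begins. There is no depth.
- sign_off(): hands the job in, once; it reports no verdict.
The state is a dict: "clock": time; "joints": joint angles; "qd": joint speeds; "effort": joint torques, N m; "eef_pos": TCP position; "eef_rot": TCP orientation; "wrist_force": force on the tool from outside, world axes, zero at the start; "moment": the same for the moment, N m; "finger_gap": finger opening in mm.
Only numpy, scipy, OpenCV 4.12 (cv2) and the standard library are available. Lean on these libraries where they do the work, as an engineer would, in place of code of your own. Each camera call takes 0.05 s, during which the arm holds its last target.

### The job

Roll the long steel roller that lies on the bench up the lead-in ramp and into the groove of the V-rest, pushing on its side with the fingers; then push it along the groove by its free end until its other end sits against the stop plate. Do not pick up or lift the roller, leave every other thing where it stands, and finish with the fingers clear of everything.

Things in the scene. Friction and masses are not known exactly. Their poses are not given: they have to be found in the camera images.
- roller: plain stainless steel roller lying on the bench, a cylinder 44 mm in diameter and 150 mm long with flat ends, about 0.5 kg (hollow), smooth, rolls freely. Origin: on its axis at mid length (22 mm above the bench at the start). Its x axis is the cylinder's axis, pointing to the end that faces the stop side; y and z turn as it rolls.
- v_rest: aluminium V-rest fixed to the bench. Origin: at bench level under the bottom of the groove, mid-way along it. x runs along the groove (135 mm long) towards the stop plate; y is the way the roller must roll in; z up. Both groove faces slope 40 degrees; bottom 4 mm high at y = 0. The rear face rises to 42 mm high at y = 45 mm; the flat-topped rear jaw ends at y = 75 mm.
- ramp_foot (a point): mid-length of the foot of the V-rest's straight lead-in ramp, at bench level, y = -96 mm from its origin. Axes as the V-rest's. The ramp is as long as the groove and rises at 13 degrees. At the start the roller lies on the bench before it, 130 to 190 mm from the groove, up to 10 degrees out of parallel, offset towards the groove's open end.
- crest (a point): mid-length of the crest between ramp and groove: 18 mm high, y = -17 mm from the V-rest's origin. Axes as the V-rest's.
- stop (a point): middle of the bottom edge of the grey stop plate's inner face, at x = 67.5 mm, y = 26 mm from the V-rest's origin. Axes as the V-rest's. The plate stands across that end of the groove, 10 mm thick, y -23 to +75 mm, 56 mm high; the groove's other end is open. Rolled straight in, the roller is 15 to 45 mm short of the plate.
- seat (a point): point where the roller's centre is when it lies in the groove with its end against the stop plate: 32.7 mm above the bench, 7.5 mm from the V-rest's origin towards its open end. Axes as the V-rest's. The roller home sticks out 15 mm past the open end of the groove.
- spare_roller: shorter and thinner steel cylinder standing upright on its end, 30 mm in diameter, 85 mm high, not to be moved. Origin: centre of its underside.
- jar: small amber jar with a white cap, 48 mm in diameter, 62 mm high, not to be moved. Origin: centre of its underside.
- weight: brass balance weight with a knob, 38 mm in diameter, 50 mm high, not to be moved. Origin: centre of its underside.
- beaker: open glass beaker, 84 mm in diameter, 110 mm high, not to be moved. Origin: centre of its underside.
- spatula: steel spatula lying flat on the bench, 190 mm long, not to be moved. Origin: underside near its middle; x along it.
- tray_a: capsule-filling tray, orange on green, 170 x 140 x 22 mm, with a grid of holes, not to be moved. Origin: centre of its underside.
- tray_b: capsule-filling tray, all green, 170 x 140 x 22 mm, with a grid of holes, not to be moved. Origin: centre of its underside.

How it is judged (in metres and radians):
On the way, in this order (a step that is already met when the one before it is completed fails the run):
1. the roller turns as it goes up the lead-in ramp (y of roller in the frame of seat between -0.09 and -0.015 m and angular speed of roller above 0.3 rad/s), for 0.1 s.
2. the roller lies in the groove, still short of the stop (y of roller in the frame of seat between -0.005 and 0.005 m and z of roller in the frame of seat between -0.005 and 0.004 m and angle between the x axis of roller and the x axis of seat, either way round below 0.06 rad and x of roller in the frame of seat between -0.065 and 0.006 m and x of roller in the frame of seat below -0.006 m and linear speed of roller below 0.03 m/s), for 0.2 s.
3. the roller lies in the groove with its end against the stop (y of roller in the frame of seat between -0.005 and 0.005 m and z of roller in the frame of seat between -0.005 and 0.004 m and angle between the x axis of roller and the x axis of seat, either way round below 0.06 rad and x of roller in the frame of seat between -0.065 and 0.006 m and x of roller in the frame of seat above -0.004 m), for 0.2 s.
At the end, for the whole second after the job is handed in: the roller rests in the groove (within 5 mm of the groove's middle and height, parallel within 0.06 rad), its end within 4 mm of the stop plate, at rest (all of step 3 and linear speed of roller below 0.01 m/s); the robot touches nothing.
It fails at once if the roller is lifted (its centre more than 55 mm above the bench) (height (world z) of roller above 0.055 m).
It fails at once if the roller is tipped up by more than 0.35 rad (angle between roller's own x axis and vertical below 1.22 rad).
It fails at once if another thing (spare roller, jar, weight, beaker, spatula or tray) is moved by more than 15 mm (distance of any of spare_roller, jar, weight, beaker, spatula, tray_a, tray_b from where it was at the start of the episode above 0.015 m).
It also fails if it takes over 53 s, if anything falls off the work surface, if the arm or the gripper's body presses on something with over 40 N, if the wrist force passes 120 N, or if a joint passes its speed limit or range.

## Working session

There is one attempt and no reset: what is moved stays moved. The work goes in short steps, Python scripts to look and compute and a tool call to move; the robot and the scene stay as the last step left them, time stands still between calls to the robot, and variables do not carry over. Pictures are saved under pics/ and viewed, and the job is handed in when it is done.

Besides the shell and the picture viewer there is one more tool, called after "Request:" by a JSON object that holds its "fn" and its "kwargs". arm_command: Moves the arm, as the interface text tells. Its arguments: {"type":"object","properties":{"deltas":{"type":"array","items":{"type":"object","properties":{"xyz":{"type":"array","items":{"type":"number"}},"turn":{"type":"array","items":{"type":"number"}}}}},"gripper":{"type":"number"},"force":{"type":"number"}},"required":["deltas"]}

```bash
mkdir -p pics; ls; python3 - <<'E'
from cell import *
import cv2
print(read_state())
for n in ("scene","top"):
    c=camera(n); cv2.imwrite(f"pics/{n}0.png",c["color"][:,:,::-1])
    print(n,{k:c[k] for k in c if k!="color"})
E
```

```text
pics
{'clock': 0.0, 'joints': array([-1.38659265e+00,  3.00484474e-01,  1.52158491e+00,  7.78633485e-06,
        1.32073243e+00, -6.66087746e-02]), 'qd': array([-8.29421911e-05, -2.94881597e-04,  6.40781612e-04, -3.19706921e-04,
       -3.21172303e-04, -2.69506806e-03]), 'effort': array([ 9.70179208e-04, -5.31800723e+01, -3.52735341e+01,  7.08681252e-02,
        2.43313605e-02, -8.54640280e-05]), 'eef_pos': array([ 136.45167947, -532.53602077,  215.87737694]), 'eef_rot': array([-3.14038667e+00, -8.80064422e-05,  2.50810465e-01]), 'wrist_force': array([-0.1245225 ,  0.21699059,  0.45007142]), 'moment': array([-0.02493055,  0.02581388,  0.01737228]), 'finger_gap': 94.06786840714344}
scene {'fx': 449.63095732088334, 'fy': 449.63095732088334, 'cx': 319.36856402209355, 'cy': 192.09462879890657, 'rvec': array([ 2.22251774,  0.57868681, -0.25473632]), 'tvec': array([-464.95793706, -186.04740867, 1473.74724558])}
top {'fx': 487.0166273710546, 'fy': 487.0166273710546, 'cx': 319.67716361521315, 'cy': 201.0939339110504, 'rvec': array([ 2.22074846, -2.18720369,  0.08822614]), 'tvec': array([ -99.778032 ,  571.615234 , 1457.5481511])}
```

View pics/scene0.png

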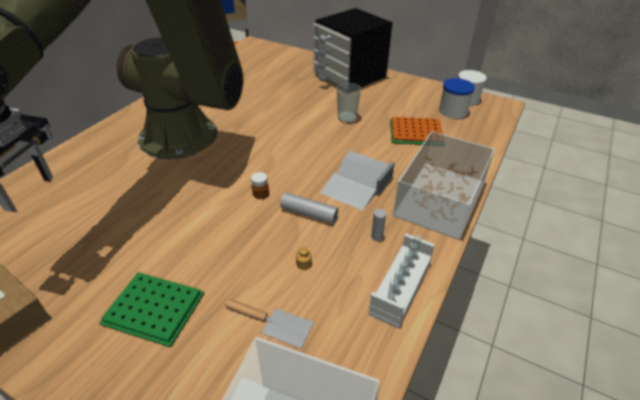

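View pics/top0.png

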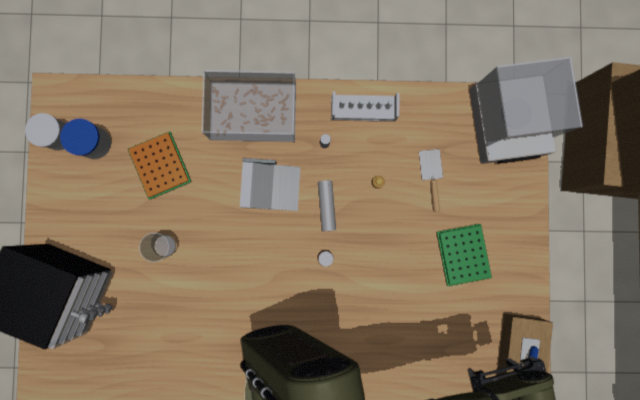

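```bash
python3 - <<'E'
import cv2
t=cv2.imread("pics/top0.png")[125:285,220:400]; s=cv2.imread("pics/scene0.png")[140:280,230:420]
cv2.imwrite("pics/tc.png",cv2.resize(t,None,fx=4,fy=3.75 if 0 else 3.7,interpolation=cv2.INTER_CUBIC) if 0 else cv2.resize(t,None,fx=3.7,fy=3.7,interpolation=cv2.INTER_CUBIC))
cv2.imwrite("pics/sc.png",cv2.resize(s,None,fx=4,fy=4,interpolation=cv2.INTER_CUBIC))
E
```

```text
(no output)
```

View pics/tc.png

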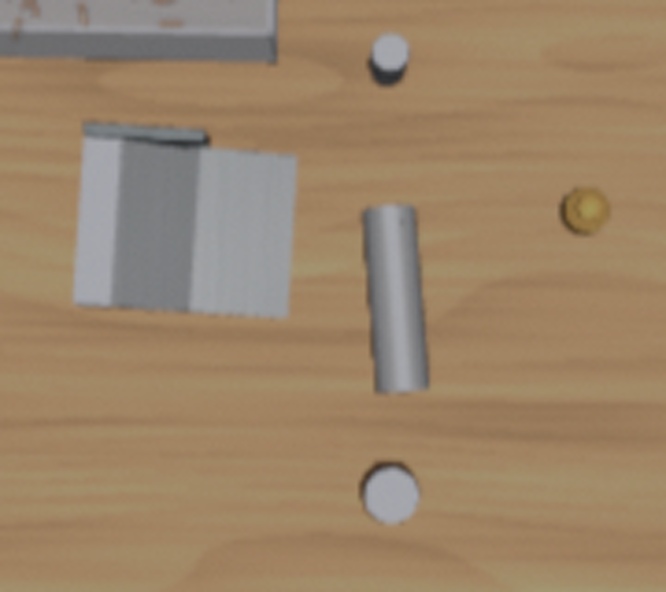

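View pics/sc.png

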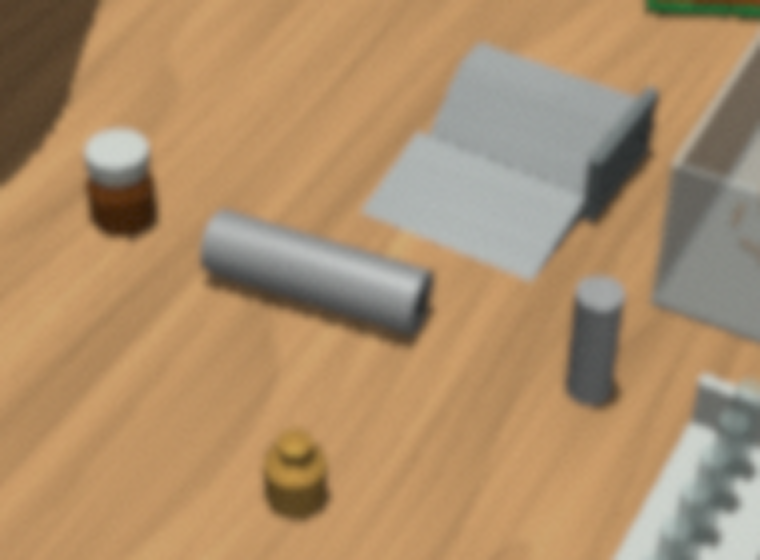

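```bash
cat > h.py <<'E'
import numpy as np, cv2
def ray(c,uv,z):
    R,_=cv2.Rodrigues(np.array(c["rvec"]));t=np.array(c["tvec"]);C=-R.T@t
    d=R.T@np.array([(uv[0]-c["cx"])/c["fx"],(uv[1]-c["cy"])/c["fy"],1.])
    return C+d*(z-C[2])/d[2]
def proj(c,P):
    K=np.array([[c["fx"],0,c["cx"]],[0,c["fy"],c["cy"]],[0,0,1]])
    return cv2.projectPoints(np.array(P,float).reshape(-1,3),np.array(c["rvec"]),np.array(c["tvec"]),K,None)[0].reshape(-1,2)
E
python3 - <<'E'
from cell import *
from h import *
c=camera("top"); np.set_printoptions(precision=1,suppress=True)
cr=lambda p:(p[0]/3.7+220-.36,p[1]/3.7+125-.36)
for n,p,z in [("footfar",(296,155),0),("footnear",(288,318),0),("crestfar",(200,147),18),("crestnear",(190,312),18),("rearfar",(121,138),42),("rearnear",(111,306),42),("backfar",(84,135),42),("backnear",(75,303),42),("stopR",(207,143),0),("stopTL",(84,122),56),("stopTR",(207,131),56)]:
    print(n,ray(c,cr(p),z))
for n,p,z in [("jar",(390,494),62),("spare",(389,53),85),("weight",(587,210),50)]: print(n,ray(c,cr(p),z))
for n,p in [("rFL",(365,208)),("rFR",(414,205)),("rNR",(428,388)),("rNL",(377,391))]: print(n,ray(c,cr(p),22))
# roller mask
im=c["color"].astype(int); sub=im[175:240,310:345]
hsv=cv2.cvtColor(c["color"],cv2.COLOR_RGB2HSV)
m=np.zeros(im.shape[:2],np.uint8); m[172:240,308:345]=(hsv[172:240,308:345,1]<60)*255
cs,_=cv2.findContours(m,cv2.RETR_EXTERNAL,cv2.CHAIN_APPROX_NONE)
k=max(cs,key=cv2.contourArea); r=cv2.minAreaRect(k); print(r,cv2.contourArea(k))
b=cv2.boxPoints(r); print(b); print(np.array([ray(c,q,22) for q in b]), ray(c,r[0],22))
E
```

```text
footfar [679.4 -28.3   0. ]
footnear [543.9 -24.    0. ]
crestfar [682.4  50.1  18. ]
crestnear [546.9  55.5  18. ]
rearfar [685.4 112.   42. ]
rearnear [549.8 116.9  42. ]
backfar [687.3 141.7  42. ]
backnear [551.8 145.7  42. ]
stopR [688.2  45.6   0. ]
stopTL [695.8 140.1  56. ]
stopTR [690.3  42.   56. ]
jar [ 404.  -108.1   62. ]
spare [ 750.6 -101.7   85. ]
weight [ 632.7 -263.9   50. ]
rFL [634.1 -85.9  22. ]
rFR [ 637.2 -125.9   22. ]
rNR [ 487.9 -139.3   22. ]
rNL [484.8 -97.8  22. ]
((326.5095520019531, 205.11923217773438), (50.638221740722656, 14.075032234191895), 85.42607879638672) 649.0
[[317.5 180.4]
 [331.5 179.3]
 [335.5 229.8]
 [321.5 230.9]]
[[ 635.3  -83.4   22. ]
 [ 639.4 -125.8   22. ]
 [ 487.  -140.    22. ]
 [ 483.   -97.8   22. ]] [ 561.  -111.8   22. ]
```

Request:
{"fn": "arm_command", "kwargs": {"deltas": [{"xyz":[0.035,0.029,0],"turn":[0,0,0.107]},{"xyz":[0.035,0.029,0],"turn":[0,0,0.107]},{"xyz":[0.035,0.029,0],"turn":[0,0,0.107]},{"xyz":[0.035,0.029,0],"turn":[0,0,0.107]},{"xyz":[0.035,0.029,0],"turn":[0,0,0.107]},{"xyz":[0.035,0.029,0],"turn":[0,0,0.107]},{"xyz":[0.035,0.029,0],"turn":[0,0,0.107]},{"xyz":[0.035,0.029,0],"turn":[0,0,0.107]},{"xyz":[0.035,0.029,0],"turn":[0,0,0.107]},{"xyz":[0.035,0.029,0],"turn":[0,0,0.107]},{"xyz":[0.035,0.029,0],"turn":[0,0,0.107]},{"xyz":[0.035,0.029,0],"turn":[0,0,0.107]}], "gripper": 0}}

```text
clock: 1.65
eef_pos: [557.5, -183.6, 216.2]
eef_rot: [-3.141, -0.0, 1.538]
wrist_force: [-0.9, -0.9, 0.9]
finger_gap: 93.9
```

Request:
{"fn": "arm_command", "kwargs": {"deltas": [{"xyz":[0.001,0.006,-0.04]},{"xyz":[0.001,0.005,-0.04]},{"xyz":[0,0,-0.04]},{"xyz":[0,0,-0.04]},{"xyz":[0,0,-0.02]},{"xyz":[0,0,-0.015]},{"xyz":[0,0,0]}]}}

```text
validation failed for argument at $.de...
```

```bash
python3 - <<'E'
from cell import *
import cv2
for n in ("scene","top"):
    c=camera(n)["color"][:,:,::-1]
    c=c[140:280,230:420] if n=="scene" else c[125:285,220:400]
    cv2.imwrite(f"pics/{n}1.png",cv2.resize(c,None,fx=3.6,fy=3.6,interpolation=cv2.INTER_CUBIC))
E
```

```text
(no output)
```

View pics/scene1.png

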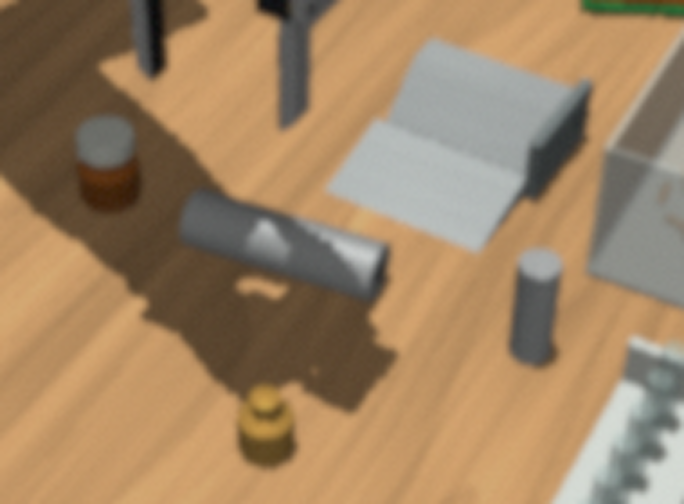

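View pics/top1.png

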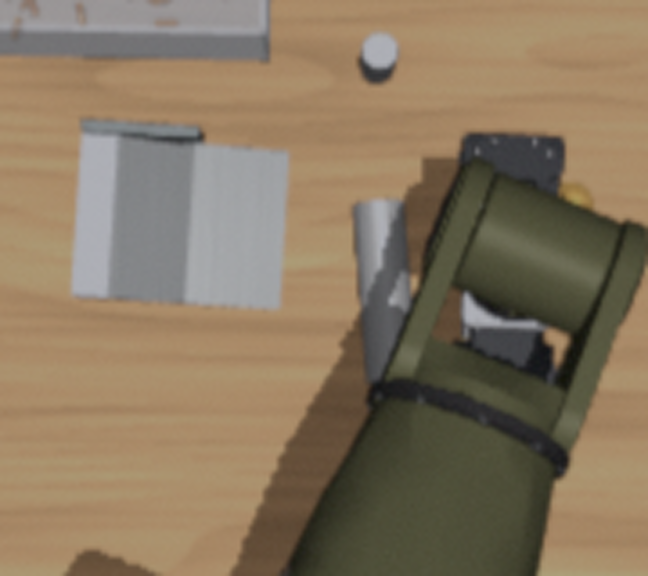

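The descend call was rejected (rows need "turn" too). The pictures show the hand still high, at the -y side of the roller, with the roller and the rest unmoved. I'll send it again.

Request:
{"fn": "arm_command", "kwargs": {"deltas": [{"xyz":[0.001,0.006,-0.04],"turn":[0,0,0]},{"xyz":[0.001,0.005,-0.04],"turn":[0,0,0]},{"xyz":[0,0,-0.04],"turn":[0,0,0]},{"xyz":[0,0,-0.04],"turn":[0,0,0]},{"xyz":[0,0,-0.02],"turn":[0,0,0]},{"xyz":[0,0,-0.015],"turn":[0,0,0]},{"xyz":[0,0,0],"turn":[0,0,0]}]}}

```text
clock: 2.62
eef_pos: [558.0, -173.9, 20.8]
eef_rot: [-3.14, -0.0, 1.534]
wrist_force: [-0.6, -0.6, -0.4]
finger_gap: 93.8
```

```bash
python3 - <<'E'
from cell import *
import cv2
for n in ("scene",):
    c=camera(n)["color"][:,:,::-1]
    c=c[140:280,230:420] if n=="scene" else c[125:285,220:400]
    cv2.imwrite(f"pics/{n}2.png",cv2.resize(c,None,fx=4,fy=4,interpolation=cv2.INTER_CUBIC))
E
```

```text
(no output)
```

View pics/scene2.png

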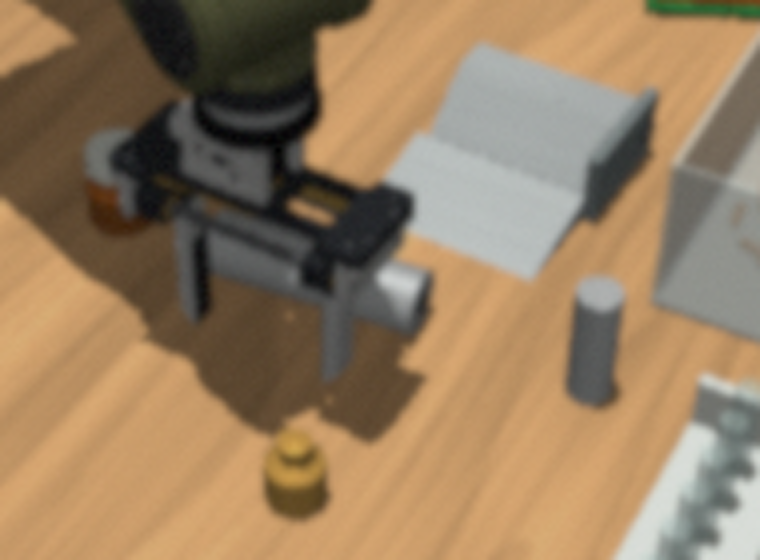

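Request:
{"fn": "arm_command", "kwargs": {"deltas": [{"xyz":[0.0,0.005,0],"turn":[0,0,0]},{"xyz":[0.0,0.005,0],"turn":[0,0,0]},{"xyz":[0.0,0.005,0],"turn":[0,0,0]},{"xyz":[0.0,0.004,0],"turn":[0,0,0]},{"xyz":[0.0,0.003,0],"turn":[0,0,0]},{"xyz":[0.0,0.003,0],"turn":[0,0,0]},{"xyz":[0.0,0.003,0],"turn":[0,0,0]},{"xyz":[0.0,0.003,0],"turn":[0,0,0]},{"xyz":[0.0,0.003,0],"turn":[0,0,0]},{"xyz":[0.0,0.003,0],"turn":[0,0,0]},{"xyz":[0.0,0.003,0],"turn":[0,0,0]},{"xyz":[0.0,0.003,0],"turn":[0,0,0]}]}}

```text
clock: 4.18
eef_pos: [558.5, -130.6, 21.4]
eef_rot: [-3.142, -0.0, 1.535]
wrist_force: [0.3, -0.8, 0.0]
finger_gap: 93.8
```

```bash
cat > look.py <<'E'
import sys
from cell import *
import cv2, numpy as np
out=[]
for n in ("scene","top"):
    c=camera(n)["color"][:,:,::-1]
    c=c[130:290,240:420] if n=="scene" else c[125:285,220:400]
    out.append(cv2.resize(c,None,fx=2.2*1,fy=2.2,interpolation=cv2.INTER_CUBIC))
cv2.imwrite(f"pics/look{sys.argv[1]}.png",np.hstack(out))
E
python3 look.py 1
```

```text
(no output)
```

View pics/look1.png

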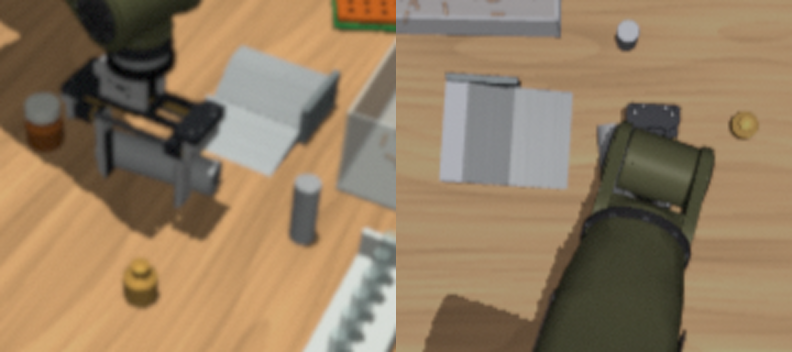

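Request:
{"fn": "arm_command", "kwargs": {"deltas": [{"xyz":[0.0001,0.004,0],"turn":[0,0,0]},{"xyz":[0.0001,0.004,0],"turn":[0,0,0]},{"xyz":[0.0001,0.004,0],"turn":[0,0,0]},{"xyz":[0.0001,0.004,0],"turn":[0,0,0]},{"xyz":[0.0002,0.004,0],"turn":[0,0,0]},{"xyz":[0.0002,0.004,0],"turn":[0,0,0]},{"xyz":[0.0002,0.004,0],"turn":[0,0,0]},{"xyz":[0.0002,0.004,0],"turn":[0,0,0]},{"xyz":[0.0002,0.004,0],"turn":[0,0,0]},{"xyz":[0.0002,0.004,0],"turn":[0,0,0]},{"xyz":[0.0002,0.004,0],"turn":[0,0,0]},{"xyz":[0.0002,0.004,0],"turn":[0,0,0]}]}}

```text
clock: 5.78
eef_pos: [560.5, -82.5, 21.5]
eef_rot: [-3.142, -0.0, 1.535]
wrist_force: [0.3, 0.1, -0.1]
finger_gap: 94.1
```

```bash
python3 look.py 2
```

```text
(no output)
```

View pics/look2.png

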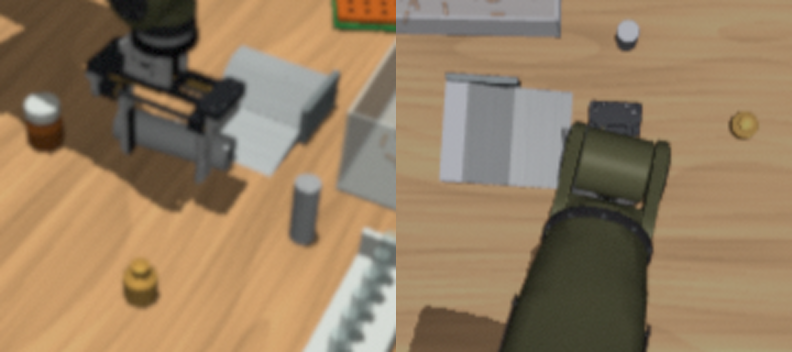

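Request:
{"fn": "arm_command", "kwargs": {"deltas": [{"xyz":[0.0001,0.004,0],"turn":[0,0,0]},{"xyz":[0.0001,0.004,0],"turn":[0,0,0]},{"xyz":[0.0001,0.004,0],"turn":[0,0,0]},{"xyz":[0.0001,0.004,0],"turn":[0,0,0]},{"xyz":[0.0001,0.004,0],"turn":[0,0,0]},{"xyz":[0.0001,0.004,0],"turn":[0,0,0]},{"xyz":[0.0001,0.004,0.0005],"turn":[0,0,0]},{"xyz":[0.0001,0.004,0.0005],"turn":[0,0,0]},{"xyz":[0.0001,0.004,0.0005],"turn":[0,0,0]},{"xyz":[0.0001,0.004,0.0005],"turn":[0,0,0]},{"xyz":[0.0001,0.004,0.001],"turn":[0,0,0]},{"xyz":[0.0001,0.004,0.001],"turn":[0,0,0]}]}}

```text
clock: 7.38
eef_pos: [562.0, -35.1, 25.9]
eef_rot: [3.141, 0.001, 1.535]
wrist_force: [-0.3, -5.8, 3.7]
finger_gap: 94.1
```

```bash
python3 look.py 3
```

```text
(no output)
```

View pics/look3.png

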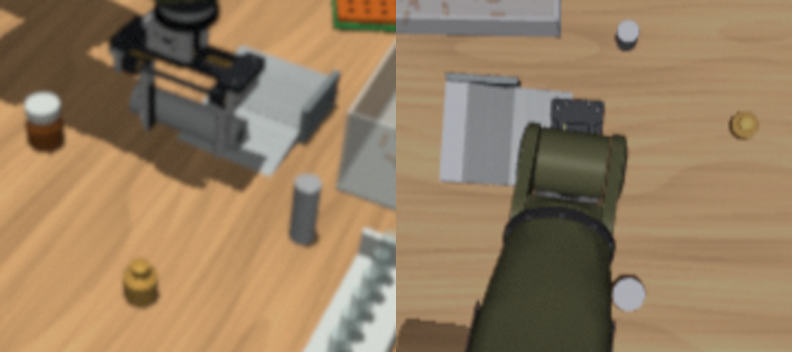

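Request:
{"fn": "arm_command", "kwargs": {"deltas": [{"xyz":[0.0001,0.004,0.001],"turn":[0,0,0]},{"xyz":[0.0001,0.004,0.001],"turn":[0,0,0]},{"xyz":[0.0001,0.004,0.001],"turn":[0,0,0]},{"xyz":[0.0001,0.004,0.001],"turn":[0,0,0]},{"xyz":[0.0001,0.004,0.001],"turn":[0,0,0]},{"xyz":[0.0001,0.004,0.001],"turn":[0,0,0]},{"xyz":[0.0001,0.004,0],"turn":[0,0,0]},{"xyz":[0.0001,0.004,0],"turn":[0,0,0]},{"xyz":[0,-0.004,0],"turn":[0,0,0]},{"xyz":[0,-0.004,0],"turn":[0,0,0]},{"xyz":[0,-0.004,0],"turn":[0,0,0]},{"xyz":[0,0,0],"turn":[0,0,0]}]}}

```text
clock: 8.98
eef_pos: [562.4, -15.3, 31.4]
eef_rot: [-3.141, 0.0, 1.534]
wrist_force: [-2.0, -4.4, 2.2]
finger_gap: 94.1
```

```bash
python3 look.py 4
```

```text
(no output)
```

View pics/look4.png

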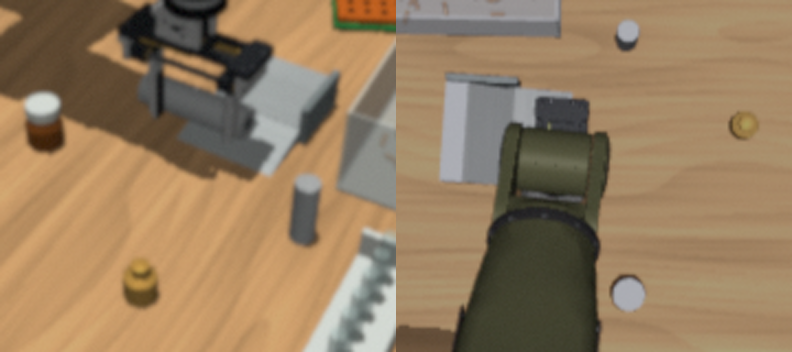

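Request:
{"fn": "arm_command", "kwargs": {"deltas": [{"xyz":[0.0001,0.004,0.001],"turn":[0,0,0]},{"xyz":[0.0001,0.004,0.001],"turn":[0,0,0]},{"xyz":[0.0001,0.004,0.001],"turn":[0,0,0]},{"xyz":[0.0001,0.004,0.001],"turn":[0,0,0]},{"xyz":[0.0001,0.004,0.001],"turn":[0,0,0]},{"xyz":[0.0001,0.004,0],"turn":[0,0,0]},{"xyz":[0.0001,0.004,0],"turn":[0,0,0]},{"xyz":[0.0001,0.004,0],"turn":[0,0,0]},{"xyz":[0.0001,0.004,0],"turn":[0,0,0]},{"xyz":[0.0001,0.003,0],"turn":[0,0,0]},{"xyz":[0.0001,0.003,0],"turn":[0,0,0]},{"xyz":[0.0001,0.003,0],"turn":[0,0,0]}]}}

```text
clock: 10.58
eef_pos: [563.6, 30.6, 36.3]
eef_rot: [-3.141, -0.0, 1.535]
wrist_force: [0.8, -0.4, -0.8]
finger_gap: 94.1
```

```bash
python3 look.py 5
```

```text
(no output)
```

View pics/look5.png

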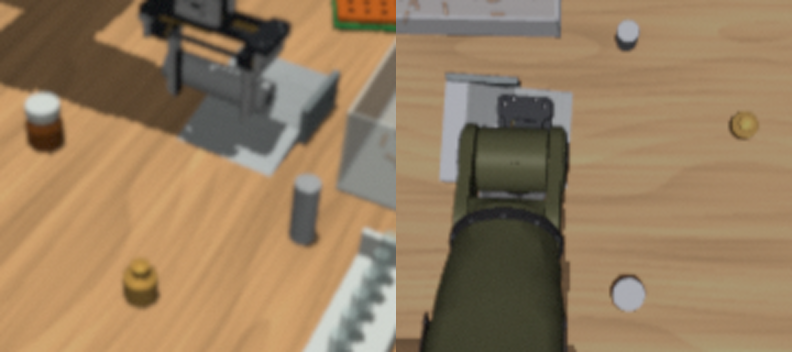

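Request:
{"fn": "arm_command", "kwargs": {"deltas": [{"xyz":[0,-0.015,0.002],"turn":[0,0,0]},{"xyz":[0,-0.025,0.005],"turn":[0,0,0]},{"xyz":[-0.01,-0.03,0.03],"turn":[0,0,0]},{"xyz":[-0.03,-0.03,0.04],"turn":[0,0,0]},{"xyz":[-0.03,-0.03,0.04],"turn":[0,0,0]},{"xyz":[-0.03,-0.03,0.02],"turn":[0,0,0]},{"xyz":[-0.03,-0.03,0],"turn":[0,0,0]}], "gripper": 1, "force": 20}}

```text
clock: 11.55
eef_pos: [432.9, -161.7, 175.2]
eef_rot: [3.138, 0.001, 1.534]
wrist_force: [0.4, 0.2, -0.1]
finger_gap: 27.2
```

```bash
cat > look.py <<'E'
import sys
from cell import *
import cv2, numpy as np
out=[]
for n in ("scene","top"):
    c=camera(n)["color"][:,:,::-1]
    cv2.imwrite(f"pics/raw_{n}{sys.argv[1]}.png",c)
    c=c[130:220,290:410] if n=="scene" else c[145:235,220:340]
    out.append(cv2.resize(c,None,fx=3.3,fy=3.3*2,interpolation=cv2.INTER_CUBIC) if 0 else cv2.resize(c,None,fx=3.3,fy=3.3,interpolation=cv2.INTER_CUBIC))
cv2.imwrite(f"pics/look{sys.argv[1]}.png",np.hstack(out))
E
python3 look.py 6
```

```text
(no output)
```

View pics/look6.png

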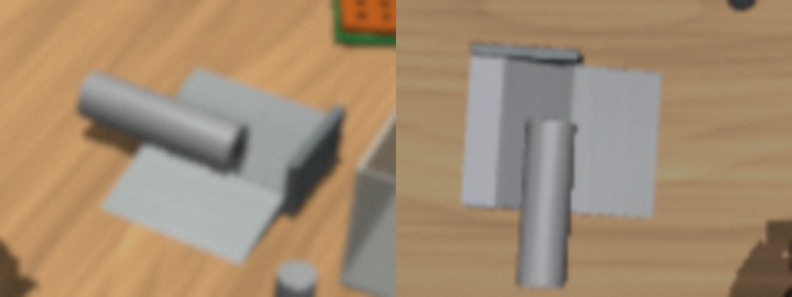

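```bash
cat > meas.py <<'E'
from cell import *
from h import *
np.set_printoptions(precision=1,suppress=True)
c=camera("top")
cr=lambda p:(p[0]/3.3+220-.35,p[1]/3.3+145-.35)
ex=np.array([.9994,-.0343]);ey=np.array([.0343,.9994]);o=np.array([615.5,69.6])
import sys
for a in sys.argv[1:]:
    u,v,z=map(float,a.split(","))
    P=ray(c,cr((u,v)),z); d=P[:2]-o; print(a,P,"v:",d@ex,d@ey)
E
python3 meas.py 527,121,33 572,122,33 517,286,33 567,288,33 548,119,45 541,287,45
```

```text
527,121,33 [ 634.7 -269.6   33. ] v: 30.80961649043585 -338.3176079773538
572,122,33 [ 634.5 -310.8   33. ] v: 32.00269856499614 -379.5310169421798
517,286,33 [ 484.3 -261.6   33. ] v: -119.80659179253925 -335.52696772209504
567,288,33 [ 483.1 -307.2   33. ] v: -119.39987693353592 -381.0814218928404
548,119,45 [ 635.6 -286.9   45. ] v: 32.34617149843978 -355.58435879287515
541,287,45 [ 483.7 -281.6   45. ] v: -119.66377470196832 -355.5209382819177
```

```bash
python3 meas.py 131,121,33 176,122,33 121,286,33 171,288,33 152,119,45 145,287,45
```

```text
131,121,33 [628.6  90.8  33. ] v: 12.370742740889877 21.65477570554423
176,122,33 [628.4  50.1  33. ] v: 13.545063051521145 -19.08657941660582
121,286,33 [479.1  96.6  33. ] v: -137.25344599009853 22.30406074823558
171,288,33 [477.9  51.6  33. ] v: -136.8608254671236 -22.74296982433894
152,119,45 [629.6  70.8  45. ] v: 14.035741584426024 1.6707774041443961
145,287,45 [478.6  73.9  45. ] v: -136.9733474423138 -0.397321039271549
```

Request:
{"fn": "arm_command", "kwargs": {"deltas": [{"xyz":[0.001,0.03,0],"turn":[0,0,0]},{"xyz":[0.001,0.03,0],"turn":[0,0,0]},{"xyz":[0.001,0.03,0],"turn":[0,0,0]},{"xyz":[0.001,0.03,0],"turn":[0,0,0]},{"xyz":[0.001,0.03,0],"turn":[0,0,0]},{"xyz":[0.001,0.03,0],"turn":[0,0,0]},{"xyz":[0.001,0.03,0],"turn":[0,0,0]},{"xyz":[0.0,0.027,-0.02],"turn":[0,0,0]},{"xyz":[0,0,-0.04],"turn":[0,0,0]},{"xyz":[0,0,-0.04],"turn":[0,0,0]},{"xyz":[0,0,-0.04],"turn":[0,0,0]},{"xyz":[0,0,0],"turn":[0,0,0]}]}}

```text
clock: 13.25
eef_pos: [439.4, 77.6, 31.5]
eef_rot: [-3.136, 0.001, 1.536]
wrist_force: [0.5, -1.1, 0.4]
finger_gap: 0.4
```

```bash
sed -i 's/130:220,290:410/120:210,270:390/' look.py; python3 look.py 7
```

```text
(no output)
```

View pics/look7.png

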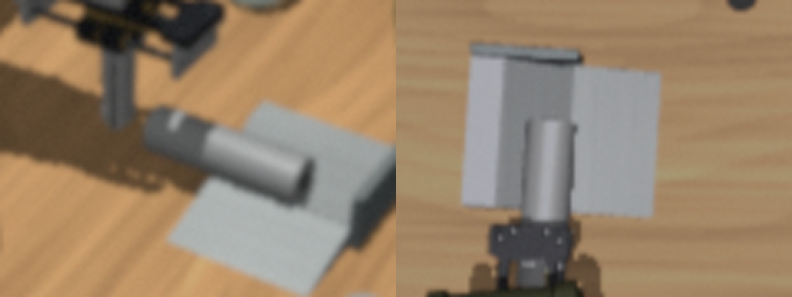

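Request:
{"fn": "arm_command", "kwargs": {"deltas": [{"xyz":[0.006,-0.0007,0.0],"turn":[0,0,0]},{"xyz":[0.006,-0.0007,0.001],"turn":[0,0,0]},{"xyz":[0.005,-0.0007,0],"turn":[0,0,0]},{"xyz":[0.004,-0.0003,0],"turn":[0,0,0]},{"xyz":[0.003,-0.0001,0],"turn":[0,0,0]},{"xyz":[0.003,-0.0001,0],"turn":[0,0,0]},{"xyz":[0.003,-0.0001,0],"turn":[0,0,0]},{"xyz":[0.004,-0.0001,0],"turn":[0,0,0]},{"xyz":[0.004,-0.0001,0],"turn":[0,0,0]},{"xyz":[0.004,-0.0001,0],"turn":[0,0,0]},{"xyz":[0.004,-0.0001,0],"turn":[0,0,0]},{"xyz":[0.004,-0.0001,0],"turn":[0,0,0]}]}}

```text
clock: 14.85
eef_pos: [490.2, 73.9, 34.2]
eef_rot: [-3.14, 0.0, 1.535]
wrist_force: [-5.7, -0.8, 2.9]
finger_gap: 0.5
```

```bash
python3 look.py 8
```

```text
(no output)
```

View pics/look8.png

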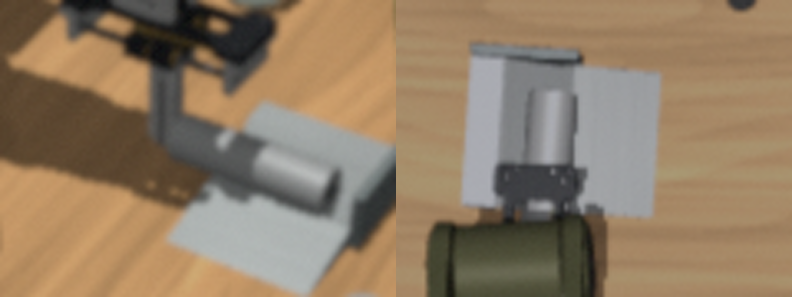

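Request:
{"fn": "arm_command", "kwargs": {"deltas": [{"xyz":[0.004,-0.0001,0],"turn":[0,0,0]},{"xyz":[0.004,-0.0001,0],"turn":[0,0,0]},{"xyz":[0.004,-0.0001,0],"turn":[0,0,0]},{"xyz":[0.004,-0.0001,0],"turn":[0,0,0]},{"xyz":[0.004,-0.0001,0],"turn":[0,0,0]},{"xyz":[0.003,-0.0001,0],"turn":[0,0,0]},{"xyz":[0.001,0,0],"turn":[0,0,0]}]}}

```text
clock: 15.82
eef_pos: [514.8, 73.4, 34.4]
eef_rot: [-3.142, -0.0, 1.535]
wrist_force: [-3.5, -2.0, 0.8]
finger_gap: 0.8
```

```bash
python3 look.py 9; python3 meas.py 152,90,45
```

```text
152,90,45 [655.8  71.3  45. ] v: 40.230340390022754 3.1150598956138627
```

View pics/look9.png

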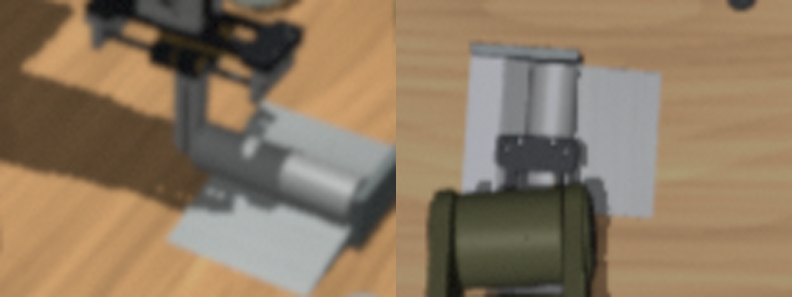

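Few mm left; creep on until the force rises.

Request:
{"fn": "arm_command", "kwargs": {"deltas": [{"xyz":[0.001,0,0],"turn":[0,0,0]},{"xyz":[0.001,0,0],"turn":[0,0,0]},{"xyz":[0.001,0,0],"turn":[0,0,0]},{"xyz":[0.001,0,0],"turn":[0,0,0]}]}}

```text
clock: 16.48
eef_pos: [518.7, 73.4, 34.5]
eef_rot: [-3.142, 0.0, 1.535]
wrist_force: [-4.7, -1.0, 1.6]
finger_gap: 0.2
```

Request:
{"fn": "arm_command", "kwargs": {"deltas": [{"xyz":[0.0007,0,0],"turn":[0,0,0]},{"xyz":[0.0007,0,0],"turn":[0,0,0]},{"xyz":[0.0006,0,0],"turn":[0,0,0]},{"xyz":[0,0,0],"turn":[0,0,0]}]}}

```text
clock: 16.98
eef_pos: [519.4, 73.5, 34.3]
eef_rot: [-3.138, 0.0, 1.535]
wrist_force: [-15.4, -0.6, 8.9]
finger_gap: 0.3
```

Request:
{"fn": "arm_command", "kwargs": {"deltas": [{"xyz":[0,0,0],"turn":[0,0,0]},{"xyz":[-0.001,0,0],"turn":[0,0,0]},{"xyz":[-0.002,0,0],"turn":[0,0,0]},{"xyz":[-0.006,0,0],"turn":[0,0,0]},{"xyz":[-0.015,0,0],"turn":[0,0,0]},{"xyz":[-0.025,0,0.01],"turn":[0,0,0]},{"xyz":[-0.03,0,0.04],"turn":[0,0,0]},{"xyz":[-0.01,-0.01,0.05],"turn":[0,0,0]},{"xyz":[0,-0.04,0.05],"turn":[0,0,0]},{"xyz":[0,-0.05,0.02],"turn":[0,0,0]},{"xyz":[0,-0.05,0],"turn":[0,0,0]},{"xyz":[0,-0.05,0],"turn":[0,0,0]}]}}

```text
clock: 18.48
eef_pos: [431.5, -127.2, 203.8]
eef_rot: [3.14, 0.001, 1.535]
wrist_force: [1.1, 0.5, 0.3]
finger_gap: 0.6
```

```bash
python3 look.py 10
```

```text
(no output)
```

View pics/look10.png

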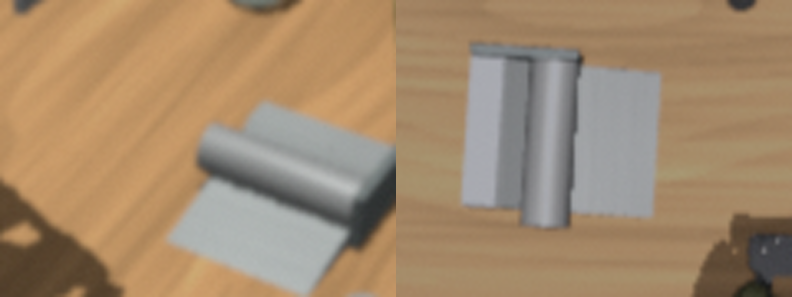

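View pics/raw_scene10.png

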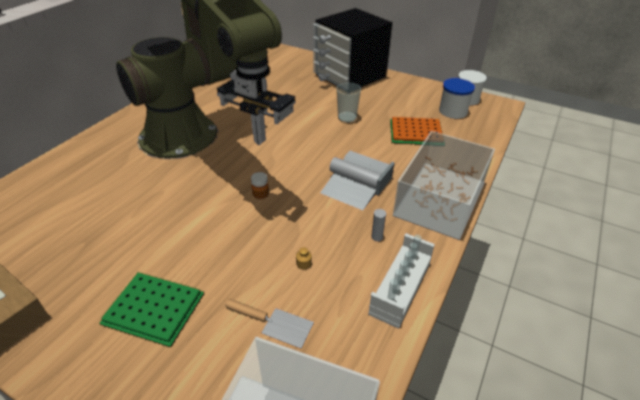

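```bash
python3 meas.py 149,227,45 125,226,33 173,228,33 157,57,45 184,60,33
```

```text
149,227,45 [532.3  71.5  45. ] v: -83.18227357903571 -1.0016965430102462
125,226,33 [533.3  94.2  33. ] v: -83.0332272530069 21.741480126183976
173,228,33 [532.1  50.8  33. ] v: -82.69276298396235 -21.600124857929977
157,57,45 [685.8  67.5  45. ] v: 70.33752972563894 0.2680737481489082
184,60,33 [685.1  43.9  33. ] v: 70.46718458647025 -23.271451210740267
```

```bash
python3 - <<'E'
from cell import *
s=read_state(); print(s["clock"],s["wrist_force"]); print(sign_off())
E
```

```text
18.625 [0.08315415 0.72939692 0.02506853]
the job is handed in; nothing more can be done
None
```

I rolled the roller up the ramp with both open fingers and it dropped into the groove. I then pushed it along by its free end with the closed fingers until it met the stop plate, and handed the job in at 18.6 s of the 53 s allowed.

- **On the way:** In the groove, before the end push, the roller's centre was about 54 mm short of home. That is more than the 15–45 mm you gave for a straight roll, but inside the judged range.
- **Against the stop:** The push force rose from about 5 N to 15 N, and the tool stopped about 1 mm short of where I expected contact.
- **Final position:** In the last top picture, the roller's free end is 83 mm from the V-rest's origin (82.5 mm expected). It is within about 1 mm of the groove's middle, and parallel to it.
- **Hand and other things:** The hand is clear, with under 1 N at the wrist. The other things look unmoved in the last pictures, but I did not measure them again.

- **Not checked directly:** I could not see the roller turning on the ramp. In case it had been sliding, I backed the fingers off partway up so that it rolled back about 12 mm against them.
- **Refused command:** One move command was refused for its format and sent again, with no effect on the scene.

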